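# Refit a work lamp's lens

## Task

Refit the front of the bead-work lamp: set the clear domed lens gently into the lamp head's cell, dome up and lying fully home, then put the six-sided retaining ring over it and screw it clockwise until it is just snug and firmly holds the lens. Don't overtighten it or press hard on the glass or the lamp, don't let the lens fall, and leave the other things on the table where they are.

Things in the scene. Friction and masses are not known exactly. Their poses are not given: they have to be found in the camera images.
- lens: The lamp's clear glass lens, lying on the table dome up: a disc 32 mm across and 10 mm high with straight sides to grip, and on top a low dome (21 mm across, 3 mm high) inside a flat rim. About 25 g. Origin: centre of the underside; z up; yaw has no meaning.
- ring: The lamp's dark steel retaining ring, right way up on the table: a six-sided cap open below, 58 mm across flats, 67 mm over corners, 18 mm high, walls 3.5 mm, 150 g. Flats face 0, 60, 120 ... degrees from its x axis. Its top is a 4 mm flange with a 25 mm hole; the underside of it, 14 mm above the lower edge, presses on the lens's rim. Origin: centre of the lower edge; z up.
- pin (a point): Inner end of one of the ring's three thread pins (3 mm above its lower edge, 21.5 mm out along the ring's x axis). The pins are 4 mm thick, point inwards from the middle of three flats, at 0, 120 and 240 degrees from the ring's x axis, and are hidden from above: a small bright dot on the ring's top marks each.
- lamp: The work lamp's head, fixed on the table face up: a grey metal housing 90 mm across and 30 mm high, and on it a round steel boss 40 mm across and 17 mm high (the lens cell). Origin: centre of its underside; z up; its yaw tells where the thread gaps are.
- mouth (a point): Centre of the top of the lens cell, 47 mm above the table, axes as the lamp's. The bore is 34 mm across, chamfered to 39 mm at the top, and ends on a gasket whose height differs from lamp to lamp, 6.4 to 8 mm below the mouth: a lens lying home stands 2 to 3.6 mm above the mouth.
- gap (a point): Middle of one of three 50-degree gaps between the boss's thread ramps (5 mm below the mouth, 22 mm out along the lamp's x axis; the others at 120 and 240 degrees). The ramps reach 24 mm out. With the pins over the gaps (within 18 degrees) the ring drops over the boss until its flange lies on the lens, its lower edge 10.4 to 12 mm below the mouth; else it rests on the ramps.
- ramp (a point): Middle of the ramp clockwise (from above) of that gap. Turned clockwise, the pins slide under the ramps, which fall 0.56 mm every 10 degrees. The ring goes tight 30 to 80 degrees past the gap's middle, as the gasket has it; the clamp then rises about 2 N per degree: snug is 0.1 to 0.15 N m above the free turning moment. Hard stop at 86 degrees. The thread holds by friction when let go.
- wallet: Bystander: a flat teal card wallet, 75 x 100 x 9 mm, lying flat. Origin: centre of the underside.
- bangle: Bystander: a brass bangle, a plain round ring 70 mm across and 8 mm high, not part of the lamp. Origin: centre of the underside.
- cabochon: Bystander: a small green glass cabochon, 24 mm across, 10 mm high, not the lamp's lens. Origin: centre of the underside.
- spool: Bystander: a small wooden spool of copper wire, 32 mm across, 26 mm high, standing. Origin: centre of the underside.
- bead_jar: Bystander: a small clear jar with a white cap, 44 mm across, 55 mm high. Origin: centre of the underside.
- driver: Bystander: a small screwdriver, 150 mm long, lying flat; handle to its -x. Origin: centre of the underside.

How it is judged:
On the way, in this order (a step that is already met when the one before it is completed fails the run):
1. the lens lies home in the cell, dome up, let go (horizontal distance between lens and mouth below 0.003 m and z of lens in the frame of mouth below -0.0058 m and angle between lens's own z axis and vertical below 0.08 rad and contact force between the fingers and lens below 0.05 N), for 0.2 s.
2. the ring is on the thread and clamps the lens with more than 4 N, let go (horizontal distance between lens and mouth below 0.003 m and z of lens in the frame of mouth below -0.0058 m and angle between each of lens, ring's own z axis and vertical below 0.08 rad and horizontal distance between ring and mouth below 0.004 m and z of ring in the frame of mouth below -0.009 m and contact force between ring and lens above 4 N and contact force between the fingers and ring below 0.05 N), for 0.2 s.
At the end, for the whole second after the job is handed in: Lens home in the cell: within 3 mm of the axis, underside over 5.8 mm below the mouth, tilt under 0.08 rad. Ring on the thread over it: within 4 mm of the axis, lower edge over 9 mm below the mouth, tilt under 0.08 rad, let go, at rest, and still clamping the lens with over 4 N (horizontal distance between lens and mouth below 0.003 m and z of lens in the frame of mouth below -0.0058 m and angle between each of lens, ring's own z axis and vertical below 0.08 rad and horizontal distance between ring and mouth below 0.004 m and z of ring in the frame of mouth below -0.009 m and contact force between ring and lens above 4 N and linear speed of each of ring, lens below 0.01 m/s); the robot touches nothing.
It fails at once if the ring is overtightened or pressed on the lens with more than 30 N (contact force between ring and lens above 30 N).
It fails at once if the lens is jammed against the wall of the cell with more than 30 N (contact force between lens and lamp above 30 N).
It fails at once if the ring is pressed or jammed on the lamp with more than 60 N in all (contact force between ring and lamp above 60 N).
It fails at once if the lens is let go more than 15 mm above the cell's mouth (z of lens in the frame of mouth above 0.015 m and contact force between the fingers and lens below 0.02 N).
It fails at once if a bystander is moved by more than 15 mm (distance of any of wallet, bangle, cabochon, spool, bead_jar, driver from where it was at the start of the episode above 0.015 m).
It also fails if it takes over 72 s, if anything falls off the work surface, if the arm or the gripper's body presses on something with over 40 N, if the wrist force passes 120 N, or if a joint passes its speed limit or range.

## Robot

A 7-joint arm with a two-finger parallel gripper is mounted at the origin on the work surface. World frame = base frame: x ahead of the robot, y to its left, z up, the work surface at z = 0. Lengths are in m, angles in rad, forces in N, time in s.
With the tool pointing down it reaches from about 0.35 to 0.9 m from the base axis. Payload 19.9 kg.
Tool frame: the origin (TCP) lies at the very end of the fingers, on their centre line; the grasp point (between the pads) lies 19 mm behind it (robot.tcp_to_grasp is the distance from the TCP to the grasp point, in m); z points along the fingers, y is the line along which they close (so a half turn about z gives the same grasp; the last joint's range is limited). The gripper opens to 94 mm and grips with 3 to 60 N. Pads are 16 mm wide; open, the fingers measure 119 mm over their backs; the gripper's body (75 mm by 177 mm) begins 78 mm behind the grasp point.
Start: joints at [1.105, 0.417, -0.01, 1.614, 0.005, 1.111, -0.053], TCP at [0.258, -0.569, 0.205] pointing down, gripper open.
Joint ranges: [-2.81, 2.81], [-0.39, 2.02], [-1.27, 1.25], [0.06, 2.57], [-1.19, 4.33], [0.19, 2], [-2.82, 2.82]. Speed limits (rad/s): [1.89, 1.89, 2.39, 2.39, 3.01, 3.01, 3.01].

## Interface

Orientations are given as [roll, pitch, yaw] about the fixed x, y, z axes, in that order (R = Rz(yaw) Ry(pitch) Rx(roll)).
In Python, from workcell import robot, eyes gives the robot as it stands.
- The arm moves only by the tool play_rows, never from a script. Its argument "moves" is one flat list of numbers, 6 for each row, row after row: the shift along the tool's x, y, z in mm, then the turn, a rotation vector about the tool's x, y, z in rad. A call has 1 to 10 rows; each row is the pose to reach, as a shift and turn from the pose commanded when the call began, along the tool's axes at that moment; what a row does not reach only later rows make up. A row lasts 1/10 s, in which the tool goes at most 50 mm and 8.59 degrees, less where a joint would pass 70% of its speed; a pose out of reach is approached as far as the arm can. A call with a gripper value outside its range is refused whole. "gripper" is the closure in counts, from 0 (fully open) to 255 (shut), set as the call begins (left out, the last holds). The fingers move at their own pace and stop on an object; "newtons" is the grip in N (left out, the last holds). Time passes only in rows, so rows that repeat a pose let the fingers close. It gives the time, the measured TCP pose, the force, the opening and the grip force at its end, in the units of the state.
- robot.get_state(): the state, without advancing time (a new reading comes with each control period).
- eyes.read_camera(name): name is "side" or "top"; returns a dict with "image" (420x560x3 uint8, blue, green, red), "range_z" (420x560 float32, m along the optical axis (not along the pixel's ray), 0 where there is no reading), "fx", "fy", "cx", "cy" (pixels), "dist" ([k1, k2, p1, p2, k3] as OpenCV has them; the pictures are not rectified), "rvec" (rotation vector, rad) and "tvec" (3), from world to camera coordinates, as OpenCV has them. Camera axes: x right, y down, z forward; pixel columns grow to the right and rows downward; lengths in m; the calibration is good to about 2 mm. A picture is of the moment at which its call begins.
- robot.job_done(): hands the job in; it is judged then, once.
The state is a dict: "clock": time; "joint_pos": joint angles; "joint_vel": joint speeds; "tau": joint torques, N m; "tool_pos": TCP position; "orientation": TCP orientation; "wrist_force": force on the tool from outside, world axes, zero at the start; "moment": the same for the moment, N m; "gripper_width": opening from 0.0 (shut) to 1.0 (fully open); "grasp_force": force on a finger pad.
Only numpy, scipy, OpenCV 4.12 (cv2) and the standard library are available. Lean on these libraries where they do the work, as an engineer would, in place of code of your own. Each camera call takes 0.05 s, during which the arm holds its last target. There are 200 camera calls.

## Working session

There is one attempt and no reset: what is moved stays moved. The work goes in short steps, Python scripts to look and compute and a tool call to move; the robot and the scene stay as the last step left them, time stands still between calls to the robot, and variables do not carry over. Pictures are saved under pics/ and viewed, at most 10 in all, crops included, and the job is handed in when it is done.

Besides the shell and the picture viewer there is one more tool, called after "Emit:" by a JSON object that holds its "name" and its "arguments", one argument or row to a line. play_rows: Moves the arm, as the interface text tells. Its arguments: {"type":"object","properties":{"moves":{"type":"array","items":{"type":"number"}},"gripper":{"type":"number"},"newtons":{"type":"number"}},"required":["moves"]}

```bash
ls; mkdir -p pics; python3 - <<'E'
from workcell import robot, eyes
import cv2
for n in("top","side"):
    d=eyes.read_camera(n); cv2.imwrite(f"pics/{n}0.png",d["image"])
    print(n,d["fx"],d["fy"],d["cx"],d["cy"],d["dist"],d["rvec"],d["tvec"])
print(robot.get_state())
E
```

```text
pics
top 420.6294184715493 420.6294184715493 272.2348244501826 206.40961316439078 [0.03149219 0.         0.         0.         0.        ] [ 2.19960789 -2.16742252  0.06643904] [0.00652762 0.57001966 0.97015645]
side 412.8310465517479 412.8310465517479 272.6221552172317 199.51682287129816 [-0.02185373  0.          0.          0.          0.        ] [ 2.05225528 -0.27121676  0.14787922] [-0.54751397  0.14033666  0.80482588]
{'clock': 0.1, 'joint_pos': array([ 1.10450675,  0.4178963 , -0.01032327,  1.61409761,  0.00471167,
        1.11069863, -0.05295319]), 'joint_vel': array([-0.00091059,  0.00029471, -0.0013606 ,  0.00044443,  0.00081826,
       -0.00230105,  0.00026077]), 'tau': array([ 2.30649566e-03, -8.52587342e+01,  6.40813485e-01, -4.26692820e+01,
       -4.88446536e-02,  1.64462475e-02,  9.55699375e-05]), 'tool_pos': array([ 0.25744193, -0.56915175,  0.20490586]), 'orientation': array([-3.14051999e+00,  8.68205868e-05,  4.24868074e-01]), 'wrist_force': array([0.50328554, 0.6455212 , 0.39488769]), 'moment': array([0.03093733, 0.02962114, 0.00537034]), 'grasp_force': 0.0, 'gripper_width': 1.0028937828608702}
```

View pics/top0.png

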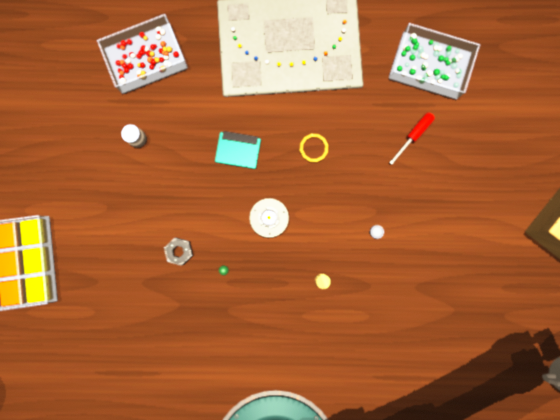

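View pics/side0.png

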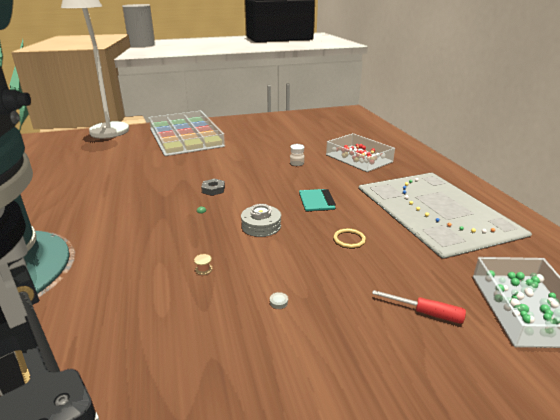

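The top view shows the lamp at (269,217), ring at (178,251), lens at (377,232), cabochon (223,270), spool (323,281) and bangle (314,148). The side view agrees: lens at (279,299), ring at (213,186) and lamp at (261,218). Next come enlarged crops and centre measurements.

```bash
cat > h.py <<'E'
import numpy as np, cv2
from workcell import robot, eyes
def cast(d,uv,z):
    uv=np.atleast_2d(np.array(uv,float))
    K=np.array([[d["fx"],0,d["cx"]],[0,d["fy"],d["cy"]],[0,0,1]])
    n=cv2.undistortPoints(uv[:,None],K,np.array(d["dist"]))[:,0]
    R=cv2.Rodrigues(np.array(d["rvec"],float))[0]; t=np.array(d["tvec"],float).ravel()
    c=-R.T@t; r=np.c_[n,np.ones(len(n))]@R
    return c+r*((z-c[2])/r[:,2])[:,None]
def proj(d,p):
    K=np.array([[d["fx"],0,d["cx"]],[0,d["fy"],d["cy"]],[0,0,1]])
    return cv2.projectPoints(np.atleast_2d(np.array(p,float)),np.array(d["rvec"],float),np.array(d["tvec"],float),K,np.array(d["dist"]))[0][:,0]
def crop(d,u,v,w,k):
    return cv2.resize(d["image"][v-w:v+w,u-w:u+w],None,fx=k,fy=k,interpolation=cv2.INTER_CUBIC)
def heightmap(d):
    v,u=np.mgrid[0:420,0:560]; K=np.array([[d["fx"],0,d["cx"]],[0,d["fy"],d["cy"]],[0,0,1]])
    n=cv2.undistortPoints(np.c_[u.ravel(),v.ravel()].astype(float)[:,None],K,np.array(d["dist"]))[:,0]
    R=cv2.Rodrigues(np.array(d["rvec"],float))[0]; t=np.array(d["tvec"],float).ravel()
    P=(np.c_[n,np.ones(len(n))]*d["range_z"].ravel()[:,None]-t)@R
    return P.reshape(420,560,3)
E
python3 - <<'E'
from h import *
d=eyes.read_camera("top"); s=eyes.read_camera("side")
im=np.hstack([crop(d,269,217,25,8),crop(d,178,251,25,8)])
im2=np.hstack([crop(s,261,216,25,8),crop(s,213,187,25,8)])
cv2.imwrite("pics/c1.png",cv2.resize(np.vstack([im,im2]),(600,600)))
for n,uv,z in(("lamp",(269,217),.04),("ring",(178,251),.018),("lens",(377,232),.01),("cab",(223,270),.01),("spool",(323,281),.026)):
    print(n,cast(d,uv,z).round(4))
for n,uv,z in(("lamp",(261,212),.047),("ring",(213,184),.018),("lens",(279,298),.01)):
    print("side",n,cast(s,uv,z).round(4))
for name,c in(("top",d),("side",s)):
    P=heightmap(c); h=P[...,2]; v,u=np.mgrid[0:420,0:560]
    for n,(x,y),lo,hi,r in(("lamp",cast(d,(269,217),.04)[0,:2],.02,.06,.06),("ring",cast(d,(178,251),.018)[0,:2],.012,.03,.045),("lens",cast(d,(377,232),.01)[0,:2],.006,.03,.03)):
        m=(np.hypot(P[...,0]-x,P[...,1]-y)<r)&(h>lo)&(h<hi)
        Q=P[m]; print(name,n,m.sum(), Q.mean(0).round(4) if len(Q) else "", Q.min(0).round(4),Q.max(0).round(4))
E
```

```text
lamp [[0.5439 0.0218 0.04  ]]
ring [[0.4623 0.2337 0.018 ]]
lens [[ 0.5136 -0.2328  0.01  ]]
cab [[0.4191 0.1284 0.01  ]]
spool [[ 0.3989 -0.1046  0.026 ]]
side lamp [[0.5412 0.0036 0.047 ]]
side ring [[0.4634 0.2308 0.018 ]]
side lens [[ 0.5167 -0.2319  0.01  ]]
top lamp 1168 [0.543  0.022  0.0342] [ 0.5002 -0.0222  0.0246] [0.5866 0.0663 0.0518]
top ring 468 [0.4622 0.2338 0.0193] [0.4322 0.2016 0.0128] [0.4925 0.2673 0.0252]
top lens 145 [ 0.5148 -0.231   0.012 ] [ 0.4995 -0.2472  0.0063] [ 0.5302 -0.2161  0.0167]
side lamp 777 [0.5413 0.0105 0.0325] [ 0.4989 -0.0245  0.02  ] [0.5889 0.065  0.049 ]
side ring 208 [0.4617 0.2288 0.0173] [0.4309 0.2004 0.0121] [0.4946 0.267  0.0204]
side lens 201 [ 0.5149 -0.2347  0.0101] [ 0.5002 -0.2487  0.0062] [ 0.5309 -0.2169  0.0139]
```

View pics/c1.png

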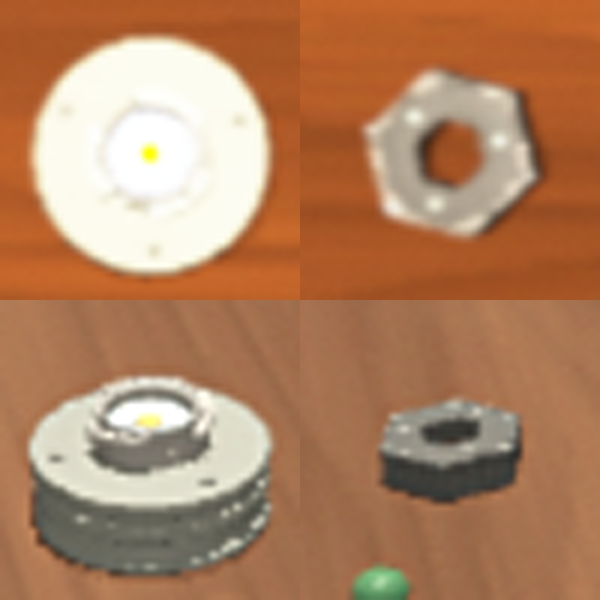

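The top crop shows the ring's dots at roughly (500,140), (413,117) and (435,204), so its yaw is about 45° mod 120. The boss ramps are overexposed there, so I'll sample the lamp polar-wise.

```bash
python3 - <<'E'
from h import *
T=[eyes.read_camera("top") for _ in range(3)]; d=T[0]; d["image"]=np.mean([t["image"] for t in T],0).astype(np.float32)
s=eyes.read_camera("side")
g=d["image"].mean(2)
# lamp centre: outline of housing
m=(d["image"][...,0]>150).astype(np.uint8); m[:, :240]=0;m[:,300:]=0;m[:180]=0;m[255:]=0
c=max(cv2.findContours(m,0,1)[0],key=cv2.contourArea); mo=cv2.moments(c); uv=(mo["m10"]/mo["m00"],mo["m01"]/mo["m00"])
print("lamp",uv,cast(d,uv,.028),cv2.contourArea(c))
L=cast(d,uv,.029)[0,:2]
a=np.arange(0,360,10); 
def samp(d,r,z,ch):
    p=np.c_[L[0]+r*np.cos(np.radians(a)),L[1]+r*np.sin(np.radians(a)),np.full(len(a),z)]
    q=proj(d,p).astype(np.float32)
    return cv2.remap(d["image"][...,ch].astype(np.float32),q[:,0].reshape(1,-1),q[:,1].reshape(1,-1),cv2.INTER_LINEAR)[0]
for r,z in((.0215,.042),(.023,.041),(.0255,.030)): print("top",r,z,list(zip(a,samp(d,r,z,0).round().astype(int))))
print("side",[(i,j) for i,j in zip(a,samp(s,.0235,.041,0).round().astype(int))])
# ring
u0,v0=178,251; R=g[v0-15:v0+16,u0-17:u0+18]
m=((d["image"][...,0]>60)).astype(np.uint8); m[:, :160]=0;m[:,197:]=0;m[:234]=0;m[270:]=0
c=max(cv2.findContours(m,0,1)[0],key=cv2.contourArea); mo=cv2.moments(c); uv=(mo["m10"]/mo["m00"],mo["m01"]/mo["m00"])
print("ring",uv,cast(d,uv,.015),cv2.contourArea(c)); 
L=cast(d,uv,.018)[0,:2]
a=np.arange(0,360,5); p=[samp(d,r,.018,0) for r in(.018,.020,.022)]
q=np.mean(p,0).round(); print(list(zip(a,q.astype(int))))
z=sum(max(0,v-170)*np.exp(3j*np.radians(t)) for t,v in zip(a,q)); print("yaw",np.degrees(np.angle(z))/3)
# lens
m=((d["image"][...,0]>110)).astype(np.uint8); m[:, :362]=0;m[:,393:]=0;m[:218]=0;m[247:]=0
c=max(cv2.findContours(m,0,1)[0],key=cv2.contourArea); (x,y),r=cv2.minEnclosingCircle(c);print("lens",x,y,r,cast(d,(x,y),.009))
E1=crop(d,269,217,15,16); gg=E1[...,0]; gg=np.clip((gg-150)*2.4,0,255)
e2=cv2.cvtColor(crop(s,261,214,15,16),cv2.COLOR_BGR2GRAY)
cv2.imwrite("pics/c2.png",np.hstack([gg,e2]).clip(0,255).astype(np.uint8))
E
```

```text
lamp (268.65312131919904, 217.3782391048292) [[0.54356536 0.02281827 0.028     ]] 1132.0
top 0.0215 0.042 [(np.int64(0), np.int64(250)), (np.int64(10), np.int64(246)), (np.int64(20), np.int64(227)), (np.int64(30), np.int64(234)), (np.int64(40), np.int64(233)), (np.int64(50), np.int64(235)), (np.int64(60), np.int64(238)), (np.int64(70), np.int64(248)), (np.int64(80), np.int64(245)), (np.int64(90), np.int64(244)), (np.int64(100), np.int64(241)), (np.int64(110), np.int64(247)), (np.int64(120), np.int64(248)), (np.int64(130), np.int64(243)), (np.int64(140), np.int64(221)), (np.int64(150), np.int64(234)), (np.int64(160), np.int64(202)), (np.int64(170), np.int64(204)), (np.int64(180), np.int64(227)), (np.int64(190), np.int64(246)), (np.int64(200), np.int64(246)), (np.int64(210), np.int64(246)), (np.int64(220), np.int64(235)), (np.int64(230), np.int64(241)), (np.int64(240), np.int64(246)), (np.int64(250), np.int64(244)), (np.int64(260), np.int64(228)), (np.int64(270), np.int64(228)), (np.int64(280), np.int64(233)), (np.int64(290), np.int64(236)), (np.int64(300), np.int64(241)), (np.int64(31
[... 5402 characters left out ...]
), (np.int64(270), np.int64(158)), (np.int64(275), np.int64(172)), (np.int64(280), np.int64(192)), (np.int64(285), np.int64(208)), (np.int64(290), np.int64(193)), (np.int64(295), np.int64(174)), (np.int64(300), np.int64(161)), (np.int64(305), np.int64(157)), (np.int64(310), np.int64(157)), (np.int64(315), np.int64(157)), (np.int64(320), np.int64(156)), (np.int64(325), np.int64(155)), (np.int64(330), np.int64(155)), (np.int64(335), np.int64(154)), (np.int64(340), np.int64(154)), (np.int64(345), np.int64(154)), (np.int64(350), np.int64(154)), (np.int64(355), np.int64(153))]
yaw 45.04706704865805
lens 376.8333435058594 231.27777099609375 7.203056335449219 [[ 0.51535325 -0.23260661  0.009     ]]
```

View pics/c2.png

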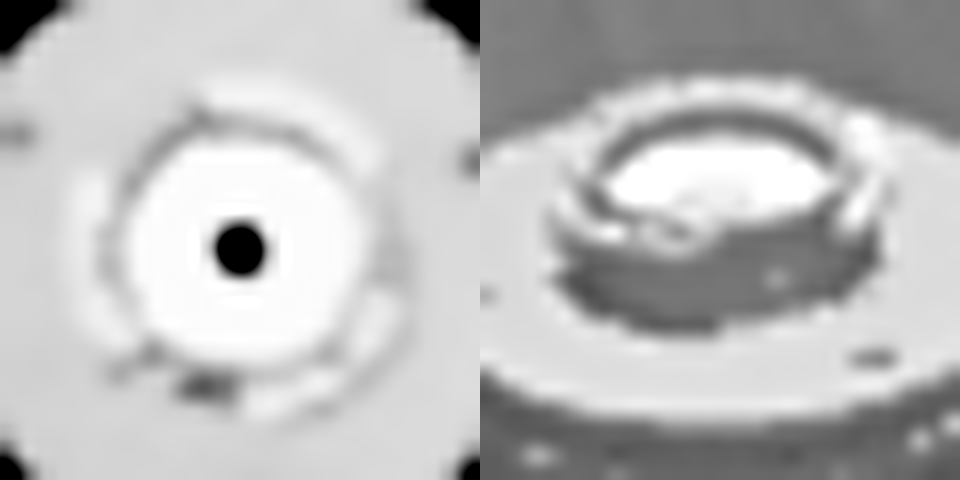

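The ramps are visible as bright arcs at world angles of about 299–375°, 65–134° and 183–253°. That puts the gaps at about 39° mod 120, and the ring's yaw is 45°. The lens is near (0.5153, -0.2325) and the lamp near (0.5437, 0.0222), so I can start moving toward the lens.

Emit:
{"name": "play_rows", "arguments": {
  "moves": [374,-201,125,0,0,-1.146,374,-201,125,0,0,-1.146,374,-201,125,0,0,-1.146,374,-201,125,0,0,-1.146,374,-201,125,0,0,-1.146,374,-201,125,0,0,-1.146,374,-201,125,0,0,-1.146,374,-201,125,0,0,-1.146,374,-201,125,0,0,-1.146,374,-201,125,0,0,-1.146],
  "gripper": 0,
  "newtons": 10
}}

```text
clock: 1.4
tool_pos: [0.518, -0.2263, 0.0791]
orientation: [-3.141, -0.003, 1.578]
wrist_force: [0.0, -0.9, 0.5]
gripper_width: 1.001
grasp_force: 0.0
```

Emit:
{"name": "play_rows", "arguments": {
  "moves": [0,0,30,0,0,0,0,0,60,0,0,0,0,0,60,0,0,0,0,0,60,0,0,0]
}}

```text
clock: 1.8
tool_pos: [0.5155, -0.2322, 0.0209]
orientation: [-3.141, -0.0, 1.571]
wrist_force: [-0.4, -0.0, 0.6]
gripper_width: 0.999
grasp_force: 0.0
```

```bash
python3 - <<'E'
from h import *
s=eyes.read_camera("side"); t=eyes.read_camera("top")
cv2.imwrite("pics/g1.png",np.hstack([cv2.resize(s["image"][240:340,220:340],None,fx=3.3,fy=3.3),cv2.resize(t["image"][180:280,320:440],None,fx=3.3,fy=3.3)]))
print(robot.get_state()["tool_pos"],robot.get_state()["orientation"])
E
```

```text
[ 0.51624625 -0.23258867  0.02194599] [3.14001985e+00 7.14167572e-04 1.57053704e+00]
```

View pics/g1.png

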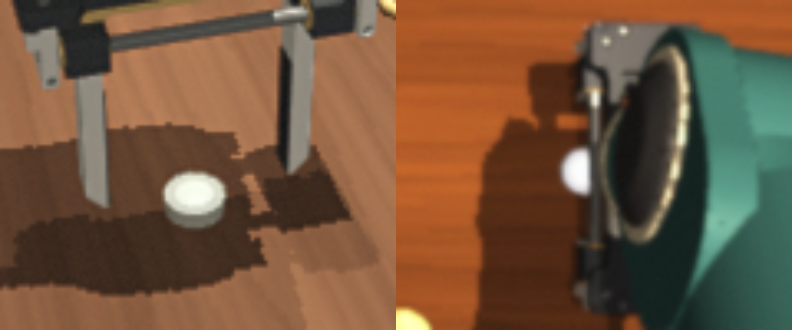

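The side view shows the fingers straddling the lens, which sits at about crop (195,195). I'll lower and grip.

Emit:
{"name": "play_rows", "arguments": {
  "moves": [0,0,15,0,0,0,0,0,15,0,0,0,0,0,15,0,0,0,0,0,15,0,0,0,0,0,15,0,0,0,0,0,15,0,0,0,0,0,15,0,0,0,0,0,15,0,0,0],
  "gripper": 255
}}

```text
clock: 2.7
tool_pos: [0.5155, -0.2321, 0.0055]
orientation: [-3.142, -0.0, 1.571]
wrist_force: [0.0, -0.7, -0.8]
gripper_width: 0.35
grasp_force: 0.0
```

Emit:
{"name": "play_rows", "arguments": {
  "moves": [0,0,0,0,0,0,0,0,0,0,0,0,0,0,0,0,0,0]
}}

```text
clock: 3.0
tool_pos: [0.5155, -0.2322, 0.0055]
orientation: [-3.142, -0.0, 1.571]
wrist_force: [-0.4, -0.5, 1.5]
gripper_width: 0.328
grasp_force: 10.0
```

Emit:
{"name": "play_rows", "arguments": {
  "moves": [0,0,-30,0,0,0,20,5,-70,0,0,0,60,10,-75,0,0,0,105,15,-75,0,0,0,150,20,-75,0,0,0,195,25,-75,0,0,0,235,28,-75,0,0,0,254,28,-75,0,0,0,254,28,-75,0,0,0,254,28,-75,0,0,0]
}}

```text
clock: 4.0
tool_pos: [0.5434, 0.0215, 0.0803]
orientation: [-3.141, 0.0, 1.571]
wrist_force: [-0.0, -0.7, 0.2]
gripper_width: 0.336
grasp_force: 10.0
```

```bash
python3 - <<'E'
from h import *
s=eyes.read_camera("side")
cv2.imwrite("pics/g2.png",cv2.resize(s["image"][150:260,200:330],None,fx=5,fy=5,interpolation=cv2.INTER_CUBIC))
S=robot.get_state();print(S["tool_pos"],S["orientation"],S["wrist_force"],S["gripper_width"])
p=S["tool_pos"]
print(proj(s,[p,p-[0,0,.005],[.5437,.0222,.047]]))
E
```

```text
[0.54342339 0.02076174 0.08032563] [-3.14125912e+00  4.51933325e-04  1.56990210e+00] [-0.34057154 -0.73345688 -0.90824969] 0.3382458645049811
[[259.8164149  194.90297038]
 [259.87253952 196.91950333]
 [260.15869945 207.82266172]]
```

View pics/g2.png

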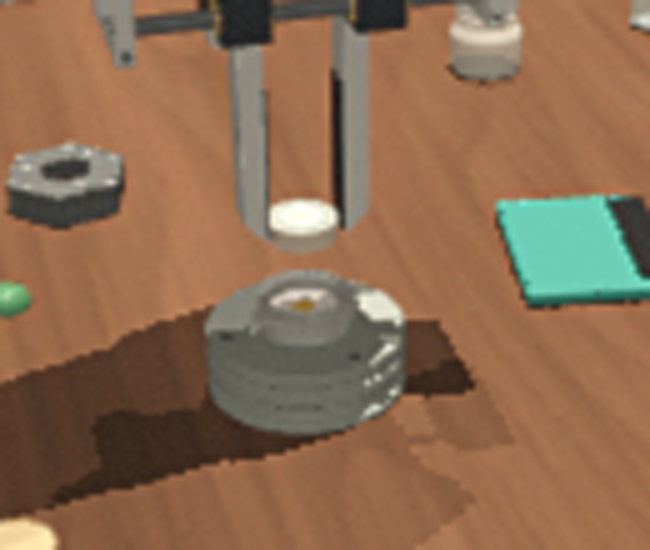

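The lens is held level above the cell, with lens centre at crop (303,235) and cell at (306,300). The offset matches the projection, so I'll lower it.

Emit:
{"name": "play_rows", "arguments": {
  "moves": [0,0,15,0,0,0,0,0,24,0,0,0,0,0,26,0,0,0,0,0,28,0,0,0,0,0,28,0,0,0]
}}

```text
clock: 4.55
tool_pos: [0.5434, 0.0217, 0.0522]
orientation: [-3.141, -0.0, 1.571]
wrist_force: [0.2, -0.4, -0.0]
gripper_width: 0.333
grasp_force: 10.0
```

Emit:
{"name": "play_rows", "arguments": {
  "moves": [0,0,1,0,0,0,0,0,2,0,0,0,0,0,2,0,0,0]
}}

```text
clock: 4.85
tool_pos: [0.5435, 0.0218, 0.0505]
orientation: [3.142, -0.0, 1.571]
wrist_force: [-0.5, -1.1, 0.1]
gripper_width: 0.335
grasp_force: 10.0
```

Emit:
{"name": "play_rows", "arguments": {
  "moves": [0,0,0.5,0,0,0,0,0,1,0,0,0,0,0,1,0,0,0]
}}

```text
clock: 5.15
tool_pos: [0.5435, 0.0219, 0.0494]
orientation: [-3.141, -0.0, 1.571]
wrist_force: [-0.6, 0.4, -0.6]
gripper_width: 0.331
grasp_force: 10.0
```

Emit:
{"name": "play_rows", "arguments": {
  "moves": [0,0,0.5,0,0,0,0,0,1,0,0,0,0,0,1,0,0,0]
}}

```text
clock: 5.45
tool_pos: [0.5435, 0.0218, 0.0484]
orientation: [-3.141, -0.0, 1.571]
wrist_force: [0.3, 0.4, -0.2]
gripper_width: 0.334
grasp_force: 10.0
```

Emit:
{"name": "play_rows", "arguments": {
  "moves": [0,0,0,0,0,0,0,0,0,0,0,0,0,0,0,0,0,0,0,0,0,0,0,0],
  "gripper": 130
}}

```text
clock: 5.85
tool_pos: [0.5435, 0.0219, 0.0485]
orientation: [-3.142, -0.0, 1.571]
wrist_force: [-0.4, -0.3, -0.4]
gripper_width: 0.492
grasp_force: 0.0
```

Emit:
{"name": "play_rows", "arguments": {
  "moves": [0,0,-40,0,0,0,20,0,-70,0,0,0,60,0,-70,0,0,0],
  "gripper": 0
}}

```text
clock: 6.15
tool_pos: [0.5458, 0.0802, 0.1221]
orientation: [3.136, 0.001, 1.566]
wrist_force: [-0.9, 0.7, -0.6]
gripper_width: 0.712
grasp_force: 0.0
```

Emit:
{"name": "play_rows", "arguments": {
  "moves": [152,-81,0,0,0,-0.785,152,-81,10,0,0,-0.785,152,-81,30,0,0,-0.785,152,-81,58,0,0,-0.785,152,-81,58,0,0,-0.785,152,-81,58,0,0,-0.785,152,-81,58,0,0,-0.785,152,-81,58,0,0,-0.785]
}}

```text
clock: 6.95
tool_pos: [0.4627, 0.2337, 0.0606]
orientation: [3.141, 0.0, 2.354]
wrist_force: [-0.4, -1.5, 0.2]
gripper_width: 0.999
grasp_force: 0.0
```

```bash
python3 - <<'E'
from h import *
s=eyes.read_camera("side");t=eyes.read_camera("top")
a=cv2.resize(s["image"][140:250,180:300],(600,550),interpolation=cv2.INTER_CUBIC)
b=cv2.resize(t["image"][200:234,252:286],(200,200),interpolation=cv2.INTER_CUBIC)
c=np.zeros((550,200,3),np.uint8); c[:200]=b
cv2.imwrite("pics/g3.png",np.hstack([a,c]))
S=robot.get_state();print(S["tool_pos"],S["orientation"],S["wrist_force"])
for n,d in(("t",t),("s",s)):
    P=heightmap(d);m=np.hypot(P[...,0]-.5437,P[...,1]-.022)<.009
    print(n,np.median(P[m],0))
E
```

```text
[0.46270394 0.23369651 0.06064103] [3.14133062e+00 2.17977675e-04 2.35418474e+00] [-0.03503591 -0.44370583 -0.26256647]
t [0.54339112 0.02172948 0.05251946]
s [0.54270079 0.01925943 0.05108583]
```

View pics/g3.png

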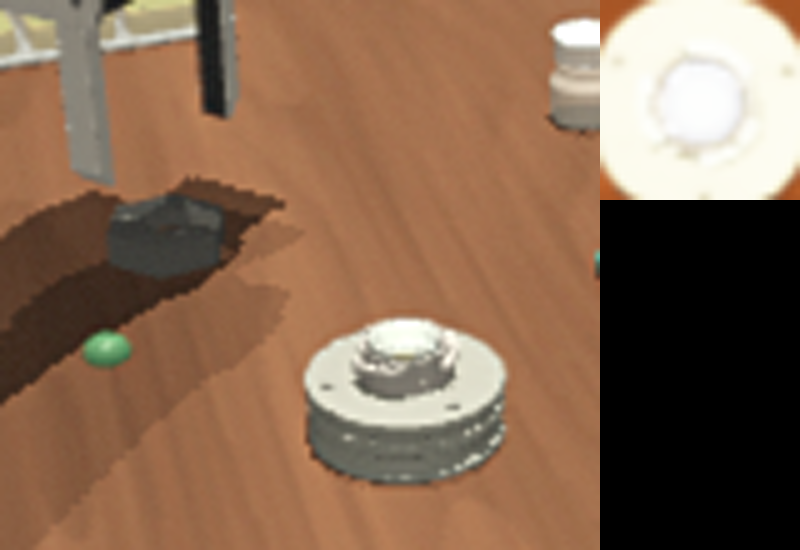

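The lens sits level in the cell and the fingers straddle the ring. I'll squeeze the ring across two pairs of flats to centre it.

Emit:
{"name": "play_rows", "arguments": {
  "moves": [0,0,40,0,0,0,0,0,56,0,0,0,0,0,56,0,0,0,0,0,56,0,0,0]
}}

```text
clock: 7.45
tool_pos: [0.4625, 0.2342, 0.005]
orientation: [-3.141, -0.0, 2.356]
wrist_force: [0.1, -0.4, -0.3]
gripper_width: 0.997
grasp_force: 0.0
```

Emit:
{"name": "play_rows", "arguments": {
  "moves": [0,0,0,0,0,0,0,0,0,0,0,0,0,0,0,0,0,0,0,0,0,0,0,0,0,0,0,0,0,0,0,0,0,0,0,0,0,0,0,0,0,0],
  "gripper": 255,
  "newtons": 8
}}

```text
clock: 8.15
tool_pos: [0.4626, 0.2339, 0.0046]
orientation: [3.141, 0.0, 2.356]
wrist_force: [-0.2, -0.8, 6.6]
gripper_width: 0.618
grasp_force: 8.0
```

Emit:
{"name": "play_rows", "arguments": {
  "moves": [0,0,0,0,0,0,0,0,0,0,0,0,0,0,0,0,0,0,0,0,0,0,0,0],
  "gripper": 0
}}

```text
clock: 8.55
tool_pos: [0.4624, 0.2338, 0.0044]
orientation: [-3.141, -0.0, 2.356]
wrist_force: [-0.0, -0.3, -0.7]
gripper_width: 0.917
grasp_force: 0.0
```

Emit:
{"name": "play_rows", "arguments": {
  "moves": [0,0,0,0,0,-1.047,0,0,0,0,0,-1.047,0,0,0,0,0,-1.047,0,0,0,0,0,-1.047,0,0,0,0,0,-1.047,0,0,0,0,0,-1.047,0,0,0,0,0,-1.047,0,0,0,0,0,-1.047,0,0,0,0,0,-1.047]
}}

```text
clock: 9.45
tool_pos: [0.4625, 0.2338, 0.0044]
orientation: [3.141, -0.0, -2.885]
wrist_force: [0.5, -1.5, 0.1]
gripper_width: 1.002
grasp_force: 0.0
```

Emit:
{"name": "play_rows", "arguments": {
  "moves": [0,0,0,0,0,0,0,0,0,0,0,0,0,0,0,0,0,0,0,0,0,0,0,0,0,0,0,0,0,0,0,0,0,0,0,0,0,0,0,0,0,0,0,0,0,0,0,0],
  "gripper": 255,
  "newtons": 15
}}

```text
clock: 10.25
tool_pos: [0.4625, 0.2339, 0.0045]
orientation: [3.141, -0.0, -2.88]
wrist_force: [-1.4, 0.6, 0.6]
gripper_width: 0.611
grasp_force: 15.0
```

Emit:
{"name": "play_rows", "arguments": {
  "moves": [0,0,-40,0,0,0,0,-10,-75,0,0,0,-5,-50,-80,0,0,0.05,-10,-95,-80,0,0,0.1,-15,-140,-80,0,0,0.1,-20,-185,-80,0,0,0.1,-23.5,-215,-80,0,0,0.1,-23.5,-225.5,-80,0,0,0.1,-23.5,-225.5,-80,0,0,0.1,-23.5,-225.5,-80,0,0,0.1],
  "newtons": 25
}}

```text
clock: 11.25
tool_pos: [0.5429, 0.0234, 0.0844]
orientation: [3.141, -0.0, -2.979]
wrist_force: [0.1, -0.2, -1.1]
gripper_width: 0.612
grasp_force: 25.0
```

```bash
python3 - <<'E'
from h import *
s=eyes.read_camera("side")
cv2.imwrite("pics/g4.png",cv2.resize(s["image"][150:260,200:330],None,fx=5,fy=5,interpolation=cv2.INTER_CUBIC))
S=robot.get_state();print(S["tool_pos"],S["orientation"],S["wrist_force"],S["moment"],S["gripper_width"],S["joint_pos"][6])
E
```

```text
[0.54295313 0.02369751 0.08453671] [ 3.14107311e+00 -4.73204911e-05 -2.97844941e+00] [-0.44031249  0.16837034 -0.38015704] [ 0.10569326 -0.0977784   0.02636353] 0.6168795489728415 1.1688518177186016
```

View pics/g4.png

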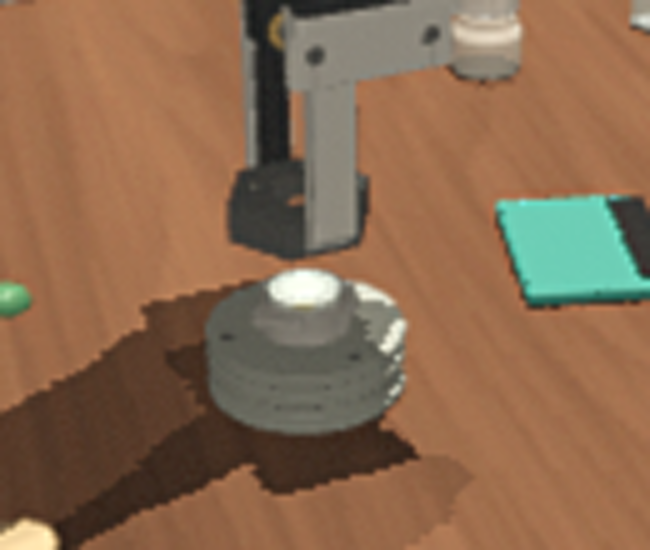

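Emit:
{"name": "play_rows", "arguments": {
  "moves": [0,0,15,0,0,0,0,0,27,0,0,0,0,0,27,0,0,0,0,0,27,0,0,0]
}}

```text
clock: 11.7
tool_pos: [0.543, 0.0226, 0.0569]
orientation: [3.141, -0.001, -2.98]
wrist_force: [0.1, -0.6, -1.6]
gripper_width: 0.613
grasp_force: 25.0
```

Emit:
{"name": "play_rows", "arguments": {
  "moves": [-0.4,-0.5,2,0,0,0,-0.4,-0.5,4,0,0,0,-0.4,-0.5,6,0,0,0,-0.4,-0.5,6,0,0,0]
}}

```text
clock: 12.1
tool_pos: [0.5438, 0.0216, 0.0513]
orientation: [3.142, -0.0, -2.98]
wrist_force: [-0.1, 0.8, -0.8]
gripper_width: 0.617
grasp_force: 25.0
```

Emit:
{"name": "play_rows", "arguments": {
  "moves": [0,0,1,0,0,0,0,0,2,0,0,0,0,0,2,0,0,0]
}}

```text
clock: 12.4
tool_pos: [0.5439, 0.0216, 0.0494]
orientation: [3.142, -0.0, -2.98]
wrist_force: [0.1, -0.7, -1.8]
gripper_width: 0.612
grasp_force: 25.0
```

Emit:
{"name": "play_rows", "arguments": {
  "moves": [0,0,1,0,0,0,0,0,2,0,0,0,0,0,2,0,0,0]
}}

```text
clock: 12.7
tool_pos: [0.5441, 0.0218, 0.0474]
orientation: [3.141, 0.0, -2.98]
wrist_force: [2.0, 1.2, -1.6]
gripper_width: 0.619
grasp_force: 25.0
```

Emit:
{"name": "play_rows", "arguments": {
  "moves": [0,0,1,0,0,0,0,0,2,0,0,0,0,0,2,0,0,0]
}}

```text
clock: 13.0
tool_pos: [0.5438, 0.0217, 0.0453]
orientation: [3.141, -0.0, -2.98]
wrist_force: [0.4, 1.6, -1.7]
gripper_width: 0.616
grasp_force: 25.0
```

Emit:
{"name": "play_rows", "arguments": {
  "moves": [0,0,1,0,0,0,0,0,2,0,0,0,0,0,2,0,0,0]
}}

```text
clock: 13.3
tool_pos: [0.5438, 0.0217, 0.0433]
orientation: [3.141, -0.0, -2.98]
wrist_force: [0.1, 1.6, -1.8]
gripper_width: 0.614
grasp_force: 25.0
```

Emit:
{"name": "play_rows", "arguments": {
  "moves": [0,0,0.5,0,0,0,0,0,1,0,0,0,0,0,1,0,0,0]
}}

```text
clock: 13.6
tool_pos: [0.5438, 0.0217, 0.0424]
orientation: [3.141, -0.0, -2.98]
wrist_force: [-0.4, 0.9, -1.8]
gripper_width: 0.615
grasp_force: 25.0
```

Emit:
{"name": "play_rows", "arguments": {
  "moves": [0,0,0.5,0,0,0,0,0,1,0,0,0,0,0,1,0,0,0]
}}

```text
clock: 13.9
tool_pos: [0.5439, 0.0217, 0.0414]
orientation: [3.141, -0.0, -2.98]
wrist_force: [-0.0, 1.7, -1.3]
gripper_width: 0.615
grasp_force: 25.0
```

Emit:
{"name": "play_rows", "arguments": {
  "moves": [0,0,0.3,0,0,0,0,0,0.6,0,0,0,0,0,0.6,0,0,0]
}}

```text
clock: 14.2
tool_pos: [0.5439, 0.0217, 0.0408]
orientation: [3.141, -0.0, -2.98]
wrist_force: [0.2, 0.8, -0.7]
gripper_width: 0.614
grasp_force: 25.0
```

Emit:
{"name": "play_rows", "arguments": {
  "moves": [0,0,0.2,0,0,0,0,0,0.4,0,0,0,0,0,0.4,0,0,0]
}}

```text
clock: 14.5
tool_pos: [0.5439, 0.0216, 0.0404]
orientation: [3.142, -0.0, -2.98]
wrist_force: [-0.8, 2.6, -0.4]
gripper_width: 0.614
grasp_force: 25.0
```

Emit:
{"name": "play_rows", "arguments": {
  "moves": [0,0,0.2,0,0,0,0,0,0.4,0,0,0,0,0,0.4,0,0,0]
}}

```text
clock: 14.8
tool_pos: [0.5439, 0.0217, 0.04]
orientation: [3.142, -0.0, -2.98]
wrist_force: [-0.5, 1.9, 0.1]
gripper_width: 0.613
grasp_force: 25.0
```

Emit:
{"name": "play_rows", "arguments": {
  "moves": [0,0,0.2,0,0,0,0,0,0.5,0,0,0,0,0,0.5,0,0,0]
}}

```text
clock: 15.1
tool_pos: [0.544, 0.0217, 0.0398]
orientation: [-3.141, 0.0, -2.98]
wrist_force: [-4.0, 0.9, 7.5]
gripper_width: 0.617
grasp_force: 25.0
```

Emit:
{"name": "play_rows", "arguments": {
  "moves": [0,0,0,0,0,0,0,0,0,0,0,0,0,0,0,0,0,0],
  "gripper": 75
}}

```text
clock: 15.4
tool_pos: [0.5439, 0.0214, 0.0395]
orientation: [-3.141, -0.0, -2.981]
wrist_force: [0.4, -0.3, 0.2]
gripper_width: 0.702
grasp_force: 0.0
```

Emit:
{"name": "play_rows", "arguments": {
  "moves": [0,0,-0.3,0,0,0,0,0,-0.3,0,0,0,0,0,-0.3,0,0,0,0,0,-0.3,0,0,0,0,0,-0.3,0,0,0],
  "gripper": 255,
  "newtons": 20
}}

```text
clock: 15.9
tool_pos: [0.5439, 0.0217, 0.0398]
orientation: [3.142, -0.0, -2.98]
wrist_force: [-0.5, 0.8, 0.6]
gripper_width: 0.615
grasp_force: 20.0
```

```bash
python3 -c "
from h import *
S=robot.get_state()
for k in ('tool_pos','orientation','wrist_force','moment','gripper_width'): print(k,S[k])
s=eyes.read_camera('side');P=heightmap(s);m=(np.hypot(P[...,0]-.544,P[...,1]-.022)<.035);print(P[m][:,2].max())"
```

```text
tool_pos [0.54389357 0.02168179 0.03984778]
orientation [ 3.14150524e+00 -7.02880412e-05 -2.98032146e+00]
wrist_force [-0.45952518  0.80397522  0.55804952]
moment [ 0.26780156 -0.03378736 -0.03170515]
gripper_width 0.6145939753863844
0.3362454650898747
```

Emit:
{"name": "play_rows", "arguments": {
  "moves": [0,0,0,0,0,0.087,0,0,0,0,0,0.175,0,0,0,0,0,0.262,0,0,0,0,0,0.35,0,0,0,0,0,0.35]
}}

```text
clock: 16.45
tool_pos: [0.544, 0.0217, 0.0399]
orientation: [-3.141, 0.0, 2.951]
wrist_force: [1.4, 0.9, -2.0]
gripper_width: 0.617
grasp_force: 20.0
```

```bash
cat > st.py <<'E'
from workcell import robot
S=robot.get_state()
import numpy as np
for k in ('clock','tool_pos','orientation','wrist_force','moment','gripper_width'): print(k,np.round(S[k],4))
E
python3 st.py
```

```text
clock 16.45
tool_pos [0.544  0.0217 0.0399]
orientation [-3.1415e+00  3.0000e-04  2.9514e+00]
wrist_force [ 1.4335  0.8662 -2.0142]
moment [ 0.2907 -0.3807 -0.0198]
gripper_width 0.6169
```

Emit:
{"name": "play_rows", "arguments": {
  "moves": [0,0,0,0,0,0.06,0,0,0,0,0,0.12,0,0,0,0,0,0.175,0,0,0,0,0,0.175]
}}

```text
clock: 16.85
tool_pos: [0.5439, 0.0216, 0.0398]
orientation: [-3.141, 0.0, 2.779]
wrist_force: [0.3, 1.1, -0.3]
gripper_width: 0.613
grasp_force: 20.0
```

```bash
python3 st.py
```

```text
clock 16.85
tool_pos [0.5439 0.0216 0.0398]
orientation [-3.1415  0.      2.7794]
wrist_force [ 0.2596  1.0788 -0.3268]
moment [ 0.1653 -0.1762 -0.0548]
gripper_width 0.6131
```

Emit:
{"name": "play_rows", "arguments": {
  "moves": [0,0,0,0,0,0.06,0,0,0,0,0,0.12,0,0,0,0,0,0.12]
}}

```text
clock: 17.15
tool_pos: [0.5439, 0.0216, 0.0398]
orientation: [-3.141, 0.0, 2.66]
wrist_force: [0.2, 0.2, 0.3]
gripper_width: 0.613
grasp_force: 20.0
```

```bash
python3 st.py
```

```text
clock 17.15
tool_pos [0.5439 0.0216 0.0398]
orientation [-3.1415  0.      2.6598]
wrist_force [0.2183 0.1624 0.2798]
moment [ 0.0846 -0.1657 -0.0101]
gripper_width 0.6128
```

Emit:
{"name": "play_rows", "arguments": {
  "moves": [0,0,0,0,0,0.045,0,0,0,0,0,0.09,0,0,0,0,0,0.09]
}}

```text
clock: 17.45
tool_pos: [0.5439, 0.0216, 0.0398]
orientation: [-3.141, -0.0, 2.571]
wrist_force: [1.0, 0.2, 0.6]
gripper_width: 0.614
grasp_force: 20.0
```

```bash
python3 st.py
```

```text
clock 17.45
tool_pos [0.5439 0.0216 0.0398]
orientation [-3.1414 -0.      2.5706]
wrist_force [0.9557 0.2179 0.5668]
moment [ 0.0101 -0.1701 -0.0171]
gripper_width 0.6136
```

Emit:
{"name": "play_rows", "arguments": {
  "moves": [0,0,0,0,0,0.045,0,0,0,0,0,0.09,0,0,0,0,0,0.09]
}}

```text
clock: 17.75
tool_pos: [0.5439, 0.0216, 0.0398]
orientation: [-3.141, -0.0, 2.481]
wrist_force: [-0.9, -0.2, 0.6]
gripper_width: 0.613
grasp_force: 20.0
```

```bash
python3 st.py
```

```text
clock 17.75
tool_pos [0.5439 0.0216 0.0398]
orientation [-3.1414e+00 -1.0000e-04  2.4806e+00]
wrist_force [-0.9014 -0.2298  0.5966]
moment [ 0.0182 -0.0317 -0.0456]
gripper_width 0.6131
```

Emit:
{"name": "play_rows", "arguments": {
  "moves": [0,0,0,0,0,0.045,0,0,0,0,0,0.09,0,0,0,0,0,0.09]
}}

```text
clock: 18.05
tool_pos: [0.5439, 0.0216, 0.0398]
orientation: [-3.142, 0.0, 2.39]
wrist_force: [-0.5, 0.6, 1.0]
gripper_width: 0.613
grasp_force: 20.0
```

```bash
python3 st.py
```

```text
clock 18.05
tool_pos [0.5439 0.0216 0.0398]
orientation [-3.1415  0.      2.3904]
wrist_force [-0.5315  0.6105  1.0491]
moment [-0.0022 -0.1193  0.014 ]
gripper_width 0.6131
```

Emit:
{"name": "play_rows", "arguments": {
  "moves": [0,0,0,0,0,0.045,0,0,0,0,0,0.09,0,0,0,0,0,0.09]
}}

```text
clock: 18.35
tool_pos: [0.5439, 0.0216, 0.0398]
orientation: [-3.142, 0.0, 2.3]
wrist_force: [0.7, -0.6, 1.0]
gripper_width: 0.614
grasp_force: 20.0
```

```bash
python3 st.py
```

```text
clock 18.35
tool_pos [0.5439 0.0216 0.0398]
orientation [-3.1415  0.      2.3004]
wrist_force [ 0.6883 -0.5571  0.9798]
moment [-0.0028 -0.13   -0.0651]
gripper_width 0.6142
```

Emit:
{"name": "play_rows", "arguments": {
  "moves": [0,0,0,0,0,0.035,0,0,0,0,0,0.07,0,0,0,0,0,0.07]
}}

```text
clock: 18.65
tool_pos: [0.5439, 0.0217, 0.0398]
orientation: [-3.142, -0.0, 2.227]
wrist_force: [0.9, 0.1, 0.1]
gripper_width: 0.614
grasp_force: 20.0
```

```bash
python3 st.py
```

```text
clock 18.65
tool_pos [0.5439 0.0217 0.0398]
orientation [-3.1416 -0.      2.2269]
wrist_force [0.9396 0.1165 0.1219]
moment [ 0.0498 -0.1282 -0.0076]
gripper_width 0.6136
```

Emit:
{"name": "play_rows", "arguments": {
  "moves": [0,0,0,0,0,0.035,0,0,0,0,0,0.07,0,0,0,0,0,0.07]
}}

```text
clock: 18.95
tool_pos: [0.5438, 0.0217, 0.0398]
orientation: [-3.141, -0.0, 2.156]
wrist_force: [-0.1, 0.6, 0.7]
gripper_width: 0.615
grasp_force: 20.0
```

```bash
python3 st.py
```

```text
clock 18.95
tool_pos [0.5438 0.0217 0.0398]
orientation [-3.1414e+00 -1.0000e-04  2.1561e+00]
wrist_force [-0.089   0.5982  0.6782]
moment [ 0.1267 -0.0008 -0.0554]
gripper_width 0.6147
```

Emit:
{"name": "play_rows", "arguments": {
  "moves": [0,0,0,0,0,0.035,0,0,0,0,0,0.07,0,0,0,0,0,0.07]
}}

```text
clock: 19.25
tool_pos: [0.5438, 0.0218, 0.0398]
orientation: [-3.141, -0.0, 2.086]
wrist_force: [-1.3, 0.8, 0.8]
gripper_width: 0.619
grasp_force: 20.0
```

```bash
python3 st.py
```

```text
clock 19.25
tool_pos [0.5438 0.0218 0.0398]
orientation [-3.1413e+00 -2.0000e-04  2.0859e+00]
wrist_force [-1.3063  0.8117  0.7818]
moment [ 0.339   0.2648 -0.0277]
gripper_width 0.6187
```

Emit:
{"name": "play_rows", "arguments": {
  "moves": [0,0,0,0,0,0.035,0,0,0,0,0,0.07,0,0,0,0,0,0.07]
}}

```text
clock: 19.55
tool_pos: [0.5437, 0.0218, 0.0398]
orientation: [-3.141, -0.0, 2.016]
wrist_force: [-1.8, 2.6, 1.0]
gripper_width: 0.614
grasp_force: 20.0
```

```bash
python3 st.py
```

```text
clock 19.55
tool_pos [0.5437 0.0218 0.0398]
orientation [-3.1413e+00 -3.0000e-04  2.0159e+00]
wrist_force [-1.7805  2.645   0.988 ]
moment [ 0.6544  0.6247 -0.0432]
gripper_width 0.6137
```

Emit:
{"name": "play_rows", "arguments": {
  "moves": [0,0,0,0,0,0.025,0,0,0,0,0,0.05,0,0,0,0,0,0.05]
}}

```text
clock: 19.85
tool_pos: [0.5437, 0.0218, 0.0398]
orientation: [-3.141, -0.0, 1.966]
wrist_force: [-3.2, 3.5, 1.3]
gripper_width: 0.613
grasp_force: 20.0
```

```bash
python3 st.py
```

```text
clock 19.85
tool_pos [0.5437 0.0218 0.0398]
orientation [-3.1413e+00 -3.0000e-04  1.9665e+00]
wrist_force [-3.1738  3.5498  1.3239]
moment [0.8993 0.8982 0.2258]
gripper_width 0.6128
```

Emit:
{"name": "play_rows", "arguments": {
  "moves": [0,0,0,0,0,0]
}}

```text
clock: 19.95
tool_pos: [0.5437, 0.0218, 0.0398]
orientation: [-3.141, -0.0, 1.968]
wrist_force: [-4.6, 3.5, 2.3]
gripper_width: 0.614
grasp_force: 20.0
```

```bash
python3 st.py
```

```text
clock 19.95
tool_pos [0.5437 0.0218 0.0398]
orientation [-3.1412e+00 -4.0000e-04  1.9675e+00]
wrist_force [-4.6006  3.4961  2.3408]
moment [0.8993 0.8976 0.1845]
gripper_width 0.6138
```

Emit:
{"name": "play_rows", "arguments": {
  "moves": [0,0,0,0,0,0,0,0,0,0,0,0,0,0,0,0,0,0],
  "gripper": 75
}}

```text
clock: 20.25
tool_pos: [0.5442, 0.0213, 0.0399]
orientation: [3.141, 0.0, 1.967]
wrist_force: [0.2, 0.3, -0.3]
gripper_width: 0.706
grasp_force: 0.0
```

Emit:
{"name": "play_rows", "arguments": {
  "moves": [0,0,0,0,0,0,0,0,0,0,0,0,0,0,0,0,0,0,0,0,0,0,0,0],
  "gripper": 255
}}

```text
clock: 20.65
tool_pos: [0.5439, 0.0215, 0.0399]
orientation: [-3.141, 0.0, 1.968]
wrist_force: [-1.0, -1.8, 2.2]
gripper_width: 0.616
grasp_force: 20.0
```

```bash
python3 st.py
```

```text
clock 20.65
tool_pos [0.5439 0.0215 0.0399]
orientation [-3.1414e+00  1.0000e-04  1.9677e+00]
wrist_force [-1.0354 -1.8372  2.2114]
moment [-0.4612  0.137   0.0097]
gripper_width 0.6156
```

Emit:
{"name": "play_rows", "arguments": {
  "moves": [0,0,0,0,0,0.013,0,0,0,0,0,0.026,0,0,0,0,0,0.026]
}}

```text
clock: 20.95
tool_pos: [0.5438, 0.0216, 0.0399]
orientation: [-3.141, 0.0, 1.941]
wrist_force: [-1.3, -1.8, 2.7]
gripper_width: 0.616
grasp_force: 20.0
```

```bash
python3 st.py
```

```text
clock 20.95
tool_pos [0.5438 0.0216 0.0399]
orientation [-3.1414e+00  1.0000e-04  1.9412e+00]
wrist_force [-1.2527 -1.7794  2.7201]
moment [-0.5475  0.2731  0.4069]
gripper_width 0.6159
```

Emit:
{"name": "play_rows", "arguments": {
  "moves": [0,0,0,0,0,0,0,0,0,0,0,0]
}}

```text
clock: 21.15
tool_pos: [0.5438, 0.0216, 0.0398]
orientation: [-3.141, 0.0, 1.942]
wrist_force: [-2.2, -2.5, 2.7]
gripper_width: 0.615
grasp_force: 20.0
```

```bash
python3 st.py
```

```text
clock 21.15
tool_pos [0.5438 0.0216 0.0398]
orientation [-3.1414  0.      1.9418]
wrist_force [-2.2067 -2.4602  2.7013]
moment [-0.6268  0.4516  0.3633]
gripper_width 0.6149
```

Emit:
{"name": "play_rows", "arguments": {
  "moves": [0,0,0,0,0,0,0,0,0,0,0,0,0,0,0,0,0,0,0,0,0,0],
  "gripper": 60
}}

```text
$.moves: bad value
```

```bash
python3 st.py
```

```text
clock 21.15
tool_pos [0.5438 0.0216 0.0398]
orientation [-3.1414  0.      1.9418]
wrist_force [-2.2067 -2.4602  2.7013]
moment [-0.6268  0.4516  0.3633]
gripper_width 0.6149
```

Emit:
{"name": "play_rows", "arguments": {
  "moves": [0,0,0,0,0,0,0,0,0,0,0,0,0,0,0,0,0,0,0,0,0,0,0,0],
  "gripper": 60
}}

```text
clock: 21.55
tool_pos: [0.5439, 0.0218, 0.0398]
orientation: [3.141, -0.0, 1.942]
wrist_force: [-0.0, 0.2, 0.1]
gripper_width: 0.767
grasp_force: 0.0
```

```bash
python3 st.py
```

```text
clock 21.55
tool_pos [0.5439 0.0218 0.0398]
orientation [ 3.1415e+00 -3.0000e-04  1.9418e+00]
wrist_force [-0.0228  0.195   0.0678]
moment [-0.0159 -0.1311 -0.0215]
gripper_width 0.7669
```

Emit:
{"name": "play_rows", "arguments": {
  "moves": [0,0,0,0,0,0,0,0,0,0,0,0,0,0,0,0,0,0,0,0,0,0,0,0],
  "gripper": 255
}}

```text
clock: 21.95
tool_pos: [0.5438, 0.0216, 0.0398]
orientation: [-3.141, -0.0, 1.942]
wrist_force: [-1.6, -0.5, 1.1]
gripper_width: 0.616
grasp_force: 20.0
```

```bash
python3 st.py
```

```text
clock 21.95
tool_pos [0.5438 0.0216 0.0398]
orientation [-3.1414e+00 -1.0000e-04  1.9419e+00]
wrist_force [-1.6165 -0.5303  1.0998]
moment [-0.057  0.202  0.138]
gripper_width 0.6159
```

Emit:
{"name": "play_rows", "arguments": {
  "moves": [0,0,0,0,0,0.012,0,0,0,0,0,0.024,0,0,0,0,0,0.024]
}}

```text
clock: 22.25
tool_pos: [0.5437, 0.0217, 0.0398]
orientation: [-3.141, -0.0, 1.917]
wrist_force: [-2.2, -0.6, 2.3]
gripper_width: 0.614
grasp_force: 20.1
```

```bash
python3 st.py
```

```text
clock 22.25
tool_pos [0.5437 0.0217 0.0398]
orientation [-3.1413 -0.      1.9174]
wrist_force [-2.1694 -0.6449  2.27  ]
moment [-0.1311  0.4199  0.4711]
gripper_width 0.6143
```

Emit:
{"name": "play_rows", "arguments": {
  "moves": [0,0,0,0,0,0,0,0,0,0,0,0,0,0,0,0,0,0,0,0,0,0,0,0,0,0,0,0,0,0,0,0,0,0,0,0],
  "gripper": 0
}}

```text
clock: 22.85
tool_pos: [0.5439, 0.0216, 0.0398]
orientation: [-3.142, -0.0, 1.918]
wrist_force: [-0.3, 0.5, -1.1]
gripper_width: 1.001
grasp_force: 0.0
```

Emit:
{"name": "play_rows", "arguments": {
  "moves": [0,0,-20,0,0,0,0,0,-60,0,0,0,0,0,-100,0,0,0,-40,-40,-120,0,0,0,-80,-80,-120,0,0,0,-120,-100,-120,0,0,0,-150,-100,-120,0,0,0,-150,-100,-120,0,0,0,-150,-100,-120,0,0,0]
}}

```text
clock: 23.75
tool_pos: [0.5008, -0.1538, 0.1597]
orientation: [-3.142, -0.0, 1.916]
wrist_force: [0.0, 0.3, 0.0]
gripper_width: 0.997
grasp_force: 0.0
```

```bash
python3 st.py; python3 - <<'E'
from h import *
s=eyes.read_camera("side");t=eyes.read_camera("top")
a=cv2.resize(s["image"][170:270,200:310],(440,400),interpolation=cv2.INTER_CUBIC)
b=cv2.resize(t["image"][197:237,249:289],(360,400),interpolation=cv2.INTER_CUBIC)
cv2.imwrite("pics/g5.png",np.hstack([a,b]))
P=heightmap(t);r=np.hypot(P[...,0]-.5437,P[...,1]-.022);m=(r>.016)&(r<.026);print(np.median(P[m],0))
Q=P[(r<.04)&(P[...,2]>.045)];print(Q.min(0),Q.max(0))
E
```

```text
clock 23.75
tool_pos [ 0.5008 -0.1538  0.1597]
orientation [-3.1416e+00 -4.0000e-04  1.9164e+00]
wrist_force [0.0335 0.3155 0.0074]
moment [ 0.0105 -0.1107 -0.014 ]
gripper_width 0.9965
[0.54351093 0.02166316 0.05529642]
[ 0.51159969 -0.00783258  0.0470589 ] [0.57518015 0.05107155 0.05977803]
```

View pics/g5.png

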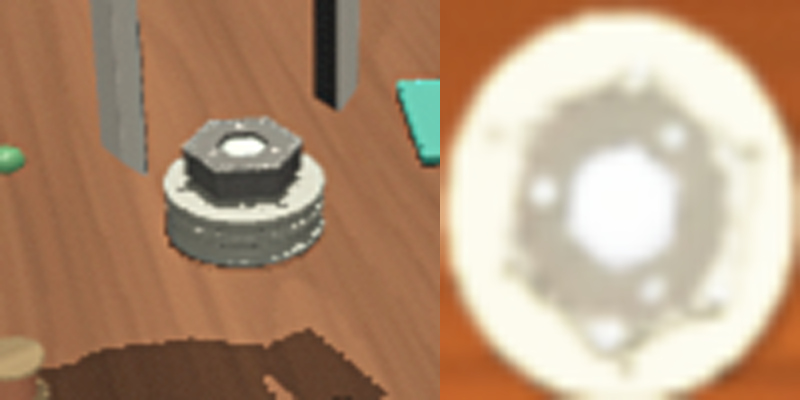

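The ring sits level on the boss with the lens showing through its hole. Its dots, at (543,190), (672,135) and (653,290), match the turned angle. Handing in.

```bash
python3 -c "
from workcell import robot
print(robot.job_done())"
```

```text
the job is handed in; nothing more can be done
None
```

I handed the job in at about 24 s: the lens is home in the cell and the ring is screwed down level over it. Its final turning moment was about 0.47 N m, above the 0.1–0.15 N m snug range. I estimate the clamp at 12–14 N, but it was not measured directly and no verdict came back.

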